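# Close up the row of vial racks in the sample tray and lock it

### The job

Get the sample tray ready for the instrument. Stand the fifth vial rack, the one on the bench beside the tray, on the tray squarely behind the row of four; push the whole row together down the lane until the front rack is fully home against the end stop, all five square and close up; then turn the black winged knob until it clicks over and its arm lies straight across the lane behind the last rack, and let go. Tip no rack, and leave the amber bottle, the beaker and the marker where they are.

Things in the scene. Friction and masses are not known exactly. Their poses are not given: they have to be found in the camera images.
- tray: aluminium tray fixed on the bench. Origin under it at bench level; x along the lane to the end stop (push direction), z up. Deck top z = 10 mm, x -150 (open loading end) to 140, y -56 to 56 mm. Rails 10 mm high bound a 71 mm wide lane from x = 42 to the stop at 130 mm; before it they flare to a 90 mm mouth at x = 7. Five packed racks fill x = 20 to 130, centres at x = 31, 53, 75, 97, 119, y = 0.
- stop_face (a point): middle of the grey end stop's face at deck height (x = 130, y = 0, z = 10 mm in the tray's frame, same axes); the stop is 83 mm wide and 34 mm high
- knob_grip (a point): on the knob's axis, 49.5 mm above the bench, at tray x = 14, y = 72 mm. The knob's grip is a black upright wing 44 mm long x 12 mm thick, 35 to 61 mm above the bench. This frame turns with it: x along the wing and the steel retainer arm below it (68 mm long, 8 wide, 23 to 32 mm above the bench), y across the wing (pinch it along y), z up
- retainer (a joint): angle of knob and arm, growing anticlockwise seen from above. 0 = open, arm outside the lane, pointing to the loading end; 1.4 = locked, arm straight across the lane, its front at tray x = 18 mm, 2 mm behind a row that is home. A sprung cam holds both ends: it resists with up to 0.1 N m until 0.7 rad, then snaps on to 1.4. End stops 0.03 beyond. A rack in its way blocks the arm
- rack_1: White vial rack, 22 mm thick (its x), 66 long (its y), 36 high, flat sides; capped vials in it reach 52 mm (13 mm wide, on its middle line). About 0.1 kg. Origin: centre of underside, z up. One of four that stand one behind the other on the tray's deck, not quite square, with gaps of a few mm. The front one, in the flared mouth of the lane.
- rack_2: White vial rack, 22 mm thick (its x), 66 long (its y), 36 high, flat sides; capped vials in it reach 52 mm (13 mm wide, on its middle line). About 0.1 kg. Origin: centre of underside, z up. One of four that stand one behind the other on the tray's deck, not quite square, with gaps of a few mm. The second.
- rack_3: White vial rack, 22 mm thick (its x), 66 long (its y), 36 high, flat sides; capped vials in it reach 52 mm (13 mm wide, on its middle line). About 0.1 kg. Origin: centre of underside, z up. One of four that stand one behind the other on the tray's deck, not quite square, with gaps of a few mm. The third.
- rack_4: White vial rack, 22 mm thick (its x), 66 long (its y), 36 high, flat sides; capped vials in it reach 52 mm (13 mm wide, on its middle line). About 0.1 kg. Origin: centre of underside, z up. One of four that stand one behind the other on the tray's deck, not quite square, with gaps of a few mm. The last of the four, nearest the loading end; about 88 mm of deck is free behind it.
- rack_5: White vial rack, 22 mm thick (its x), 66 long (its y), 36 high, flat sides; capped vials in it reach 52 mm (13 mm wide, on its middle line). About 0.1 kg. Origin: centre of underside, z up. The fifth, alone on the bench beside the tray's loading end, on the knob's side; it carries two vials only (none at y = +20 mm).
- bottle: amber bottle with black cap, 44 mm across, 95 mm high, standing; origin under its centre. Leave alone.
- beaker: empty glass beaker, 71 mm across, 88 mm high, standing; origin under its centre. Leave alone.
- marker: felt marker lying flat, 140 mm long (its y), 13 mm thick; origin under its middle. Leave alone.

How it is judged (in metres and radians):
On the way, in this order (a step that is already met when the one before it is completed fails the run):
1. the fifth rack stands on the tray's deck, in line behind the row (x of rack_5 in the frame of tray between -0.15 and -0.045 m and y of rack_5 in the frame of tray between -0.012 and 0.012 m and z of rack_5 in the frame of tray below 0.013 m and angle between rack_5's own z axis and vertical below 0.1 rad and angle between the x axis of rack_5 and the x axis of tray, either way round below 0.2 rad), for 0.1 s.
2. all five racks are home, square and close up (front rack within about 6 mm of the stop) (x of each of rack_1, rack_2, rack_3, rack_4, rack_5 in the frame of tray above 0.0245 m and y of rack_1 in the frame of tray between -0.007 and 0.007 m and z of rack_1 in the frame of tray between 0.006 and 0.014 m and angle between each of rack_1, rack_2, rack_3, rack_4, rack_5's own z axis and vertical below 0.08 rad and angle between the x axis of each of rack_1, rack_2, rack_3, rack_4, rack_5 and the x axis of tray, either way round below 0.07 rad and y of rack_2 in the frame of tray between -0.007 and 0.007 m and z of rack_2 in the frame of tray between 0.006 and 0.014 m and y of rack_3 in the frame of tray between -0.007 and 0.007 m and z of rack_3 in the frame of tray between 0.006 and 0.014 m and y of rack_4 in the frame of tray between -0.007 and 0.007 m and z of rack_4 in the frame of tray between 0.006 and 0.014 m and y of rack_5 in the frame of tray between -0.007 and 0.007 m and z of rack_5 in the frame of tray between 0.006 and 0.014 m), for 0.2 s.
3. the knob has clicked over and the arm lies across the lane (value of joint retainer above 1.32 rad), for 0.2 s.
At the end, for the whole second after the job is handed in: All five racks upright on the deck in one row, packed against the stop (every centre past tray x = 27 mm: under 4 mm slack in all), within 7 mm of the middle line and 0.07 rad of square, at rest; retainer in its locked detent (over 1.32 rad) (x of each of rack_1, rack_2, rack_3, rack_4, rack_5 in the frame of tray above 0.0272 m and y of rack_1 in the frame of tray between -0.007 and 0.007 m and z of rack_1 in the frame of tray between 0.006 and 0.014 m and angle between each of rack_1, rack_2, rack_3, rack_4, rack_5's own z axis and vertical below 0.08 rad and angle between the x axis of each of rack_1, rack_2, rack_3, rack_4, rack_5 and the x axis of tray, either way round below 0.07 rad and y of rack_2 in the frame of tray between -0.007 and 0.007 m and z of rack_2 in the frame of tray between 0.006 and 0.014 m and y of rack_3 in the frame of tray between -0.007 and 0.007 m and z of rack_3 in the frame of tray between 0.006 and 0.014 m and y of rack_4 in the frame of tray between -0.007 and 0.007 m and z of rack_4 in the frame of tray between 0.006 and 0.014 m and y of rack_5 in the frame of tray between -0.007 and 0.007 m and z of rack_5 in the frame of tray between 0.006 and 0.014 m and value of joint retainer above 1.32 rad and linear speed of each of rack_1, rack_2, rack_3, rack_4, rack_5 below 0.01 m/s); the robot touches nothing.
It fails at once if a rack is tipped (more than about 25 degrees) (angle between any of rack_1, rack_2, rack_3, rack_4, rack_5's own z axis and vertical above 0.45 rad).
It fails at once if the bottle, the beaker or the marker is moved by more than 2 cm (distance of any of bottle, beaker, marker from where it was at the start of the episode above 0.02 m).
It also fails if it takes over 58 s, if anything falls off the work surface, if the arm or the gripper's body presses on something with over 40 N, if the wrist force passes 120 N, or if a joint passes its speed limit or range.

### The arm

A 6-joint arm with a two-finger parallel gripper is mounted at the origin on a cart in front of the work surface, level with it; the furniture and walls round the work are solid. World frame = base frame: x ahead of the robot, y to its left, z up, the work surface at z = 0. Lengths are in mm, angles in rad, forces in N, time in s.
With the tool pointing down it reaches from about 350 to 775 mm from the base axis. Payload 7.3 kg.
Tool frame: the origin (TCP) lies at the very end of the fingers, on their centre line; the grasp point (between the pads) lies 19 mm behind it; z points along the fingers, y is the line along which they close (so a half turn about z gives the same grasp; the last joint's range is limited). The gripper opens to 92 mm and grips with 3 to 60 N. Pads are 19 mm wide; open, the fingers measure 130 mm over their backs; the gripper's body (75 mm by 190 mm) begins 47 mm behind the grasp point.
Start: joints at [-1.457, 0.342, 1.524, -0, 1.275, -0.146], TCP at [134.888, -507.396, 226.741] pointing down, gripper open.
Joint ranges: [-2.53, 2.53], [-0.77, 2.02], [0.04, 2.7], [-1, 4.14], [0.28, 2.66], [-3.11, 3.11]. Speed limits (rad/s): [2.57, 2.57, 3.14, 3.14, 3.14, 3.14].

### API

Orientations are given as [roll, pitch, yaw] about the fixed x, y, z axes, in that order (R = Rz(yaw) Ry(pitch) Rx(roll)).
In Python, from plant import * gives the robot as it stands.
- The arm moves only by the tool arm_command, never from a script. Its arguments are lists of equal length, an entry for each row: "gripper": the finger opening in mm, from 0 to 91.8; "dp": the shift along the tool's x, y, z in units of 25 mm (1.0 is 25 mm), a list of three; "twist": the turn about the tool's z in units of 5 degrees (1.0 is 5 degrees). A call has exactly 5 rows; each row shifts and turns the commanded pose from where the row before left it, along the tool's axes as they then stand; what a row does not reach is not made up. A row lasts 1/8 s, in which the tool goes at most 62.5 mm and 10.7 degrees, less where a joint would pass 70% of its speed; a pose out of reach is approached as far as the arm can. A call is refused whole if a number of a shift passes 1 or a number of a turn 1, either way. A call with a gripper value outside its range is refused whole. The fingers move at their own pace and stop on an object; the grip force is fixed at half the most. Time passes only in rows, so rows that do not move let the fingers close, or fill a call up. It gives the time, the measured TCP pose, the force, the opening and the grip force at its end, in the units of the state.
- get_obs(): the state, without advancing time (a new reading comes with each control period).
- capture(name): name is "scene" or "top" or "wrist"; returns the picture (480x640x3 uint8, red, green, blue); there is no depth.
- get_calibration(name): a dict with "mtx" (3x3 intrinsics, pixels), "position" and "attitude" of the camera in the world; the wrist camera has in their place "mount" (4x4, takes a point from camera to tool coordinates, whose origin is the TCP and whose axes are the flange's). Camera axes: x right, y down, z forward; pixel columns grow to the right and rows downward; lengths in mm; the calibration is good to about 2 mm. The wrist camera is an equidistant fisheye: a pixel r from the principal point sees the ray r / f radians off the axis. A picture is of the moment at which its call begins: read the wrist's pose just before it. get_calibration takes no time and is no camera call.
- close_job(): hands the job in; it is judged then, once.
The state is a dict: "time": time; "joint_positions": joint angles; "dq": joint speeds; "tau": joint torques, N m; "tool_pos": TCP position; "tcp_rot": TCP orientation; "contact_force": force on the tool from outside, world axes, zero at the start; "moment": the same for the moment, N m; "grip_width": finger opening in mm; "finger_force": force on a finger pad.
Only numpy, scipy, OpenCV 4.12 (cv2) and the standard library are available. Lean on these libraries where they do the work, as an engineer would, in place of code of your own. Each camera call takes 0.05 s, during which the arm holds its last target. There are 200 camera calls.

## Working session

There is one attempt and no reset: what is moved stays moved. The work goes in short steps, Python scripts to look and compute and a tool call to move; the robot and the scene stay as the last step left them, time stands still between calls to the robot, and variables do not carry over. Pictures are saved under pics/ and viewed, at most 12 in all, crops included, and the job is handed in when it is done.

Besides the shell and the picture viewer there is one more tool, called after "Emit:" as name(argument=value, ...), one argument or row to a line, values as JSON. arm_command: Moves the arm, as the interface text tells. Its arguments: {"type":"object","properties":{"gripper":{"type":"array"},"dp":{"type":"array"},"twist":{"type":"array"}},"required":["gripper","dp","twist"]}

```bash
mkdir -p pics; ls
python3 - <<'E'
from plant import *
import cv2
o=get_obs(); print({k:o[k] for k in ('time','tool_pos','tcp_rot','grip_width')})
for n in ('scene','top'):
    im=capture(n); cv2.imwrite(f'pics/{n}0.png',im[:,:,::-1]); print(n,get_calibration(n))
print(get_calibration('wrist'))
E
```

```text
pics
{'time': 0.0, 'tool_pos': array([ 134.81482912, -506.98687325,  226.05136491]), 'tcp_rot': array([-3.14010503e+00, -1.92192636e-04,  2.59744311e-01]), 'grip_width': 91.61811694971028}
scene {'mtx': array([[561.23993293,   0.        , 313.95221942],
       [  0.        , 561.23993293, 238.75143032],
       [  0.        ,   0.        ,   1.        ]]), 'position': array([ -126.01071702, -1144.71724682,   547.05249714]), 'attitude': array([-1.99027613,  0.01002751, -0.67529993])}
top {'mtx': array([[607.60516536,   0.        , 319.86185392],
       [  0.        , 607.60516536, 243.33225818],
       [  0.        ,   0.        ,   1.        ]]), 'position': array([ 386.00530455, -274.97607638, 1117.82961534]), 'attitude': array([-2.97338357, -0.02333551, -1.58483835])}
{'mtx': array([[371.64829954,   0.        , 317.53993173],
       [  0.        , 371.64829954, 241.24330912],
       [  0.        ,   0.        ,   1.        ]]), 'mount': array([[ 3.73169157e-04, -9.54744135e-01, -2.97428139e-01,
         8.01627199e+01],
       [ 9.99999840e-01,  4.82928430e-04, -2.95546982e-04,
         9.80045239e-01],
       [ 4.25808252e-04, -2.97427981e-01,  9.54744162e-01,
        -1.58783279e+02],
       [ 0.00000000e+00,  0.00000000e+00,  0.00000000e+00,
         1.00000000e+00]])}
```

View pics/top0.png

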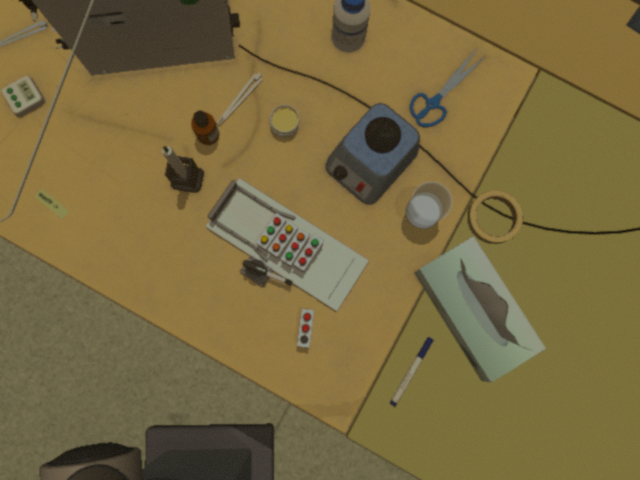

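View pics/scene0.png

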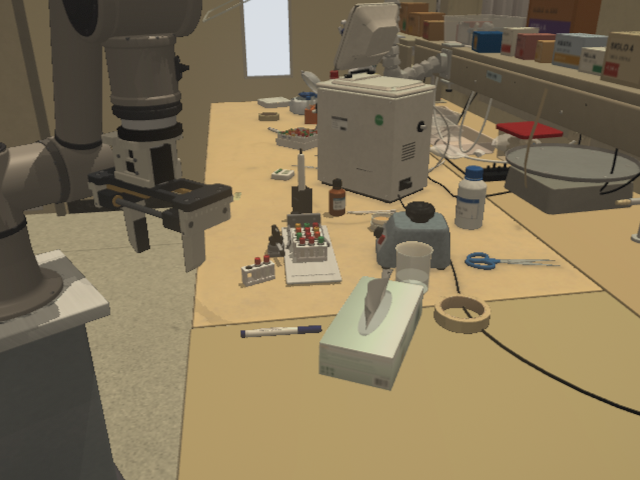

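The top view shows the tray running from the stop near (225,205) to the loading end near (350,280). The four racks are around (290,243), the knob is at (257,270), rack_5 at (305,328), the bottle at (205,127), the beaker at (427,207) and the marker at (412,372). I'll zoom in to get exact points.

```bash
cat > h.py <<'E'
import numpy as np, cv2
from scipy.spatial.transform import Rotation as R
from plant import *
def topray(uv,z,n='top'):
    c=get_calibration(n); K=c['mtx']; M=R.from_euler('xyz',c['attitude']).as_matrix()
    d=M@np.linalg.solve(K,[uv[0],uv[1],1]); p=c['position']
    return p+d*(z-p[2])/d[2]
def topproj(P,n='top'):
    c=get_calibration(n); M=R.from_euler('xyz',c['attitude']).as_matrix()
    q=c['mtx']@(M.T@(np.array(P)-c['position'])); return q[:2]/q[2]
E
python3 - <<'E'
from h import *
im=cv2.imread('pics/top0.png')[165:365,195:385]
cv2.imwrite('pics/c0.png',cv2.resize(im,None,fx=3,fy=3,interpolation=cv2.INTER_CUBIC))
for uv in [(237,180),(367,262),(335,306),(208,226)]: print(topray(uv,10).round(1))
E
```

```text
[ 695.9 -149.6   10. ]
[ 538.  -389.9   10. ]
[ 457.9 -329.4   10. ]
[608.4 -96.9  10. ]
```

View pics/c0.png

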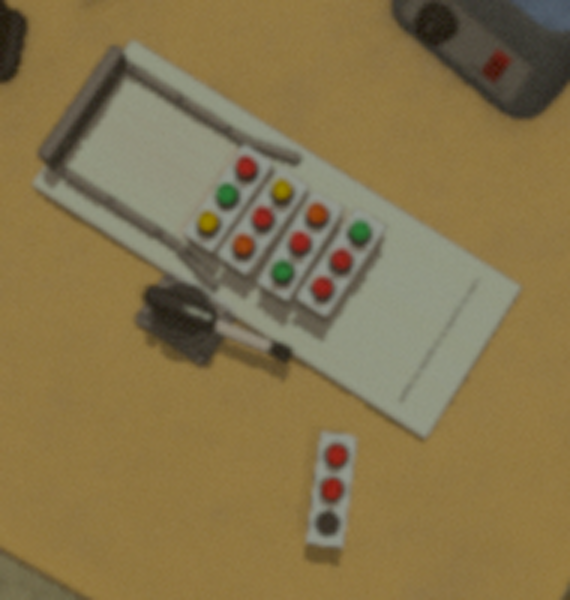

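The crop (3x, offset (195,165)) shows tray corners at (520,288), (425,438), (35,185) and (135,42). rack_5's caps are at (336,455) and (331,490), with its empty hole at (327,523). The knob wing is around (180,308), and rack_4's caps are at (360,232), (341,261) and (322,288).

Run:
```python
from h import *
f=lambda c:(c[0]/3+195-1/3,c[1]/3+165-1/3)
W=np.array([topray(f(c),10)[:2] for c in [(520,288),(425,438),(35,185),(135,42)]])
T=np.array([[-150,-56],[-150,56],[140,56],[140,-56]])
Tc=T-T.mean(0);Wc=W-W.mean(0)
th=np.arctan2((Tc[:,0]*Wc[:,1]-Tc[:,1]*Wc[:,0]).sum(),(Tc*Wc).sum())
Rm=np.array([[np.cos(th),-np.sin(th)],[np.sin(th),np.cos(th)]])
t=W.mean(0)-Rm@T.mean(0)
print('tray',t.round(1),th, 'res',(W-(T@Rm.T+t)).round(1).tolist())
tt=lambda p:(Rm.T@(p[:2]-t)).round(1)
for n,c,z in [('r5cap0',(336,455),52),('r5mid',(331,490),52),('r5hole',(327,523),36),
 ('r5c',(319,432),36),('r5c',(356,435),36),('r5c',(343,547),36),('r5c',(306,543),36),
 ('r4g',(360,232),52),('r4m',(341,261),52),('r4b',(322,288),52),('r3',(317,214),52),('r3',(300,243),52),('r3',(283,272),52),('r2',(282,190),52),('r2',(263,218),52),('r2',(244,246),52),('r1',(247,168),52),('r1',(227,195),52),('r1',(208,223),52),
 ('knobL',(148,294),61),('knobR',(212,324),61),('armtip',(290,352),32)]:
    p=topray(f(c),z); print(n,p.round(1),'tray',tt(p))
for n,p in [('stop',(130,0)),('knob',(14,72)),('goal',(-100,0))]: print(n,(Rm@np.array(p)+t).round(1))
```

```text
tray [ 576.8 -238.8] 0.9833421756598429 res [[0.2, 2.9], [2.3, 1.0], [0.0, -2.6], [-2.5, -1.3]]
r5cap0 [ 437.8 -277.6   52. ] tray [-109.3   94.2]
r5mid [ 417.7 -274.5   52. ] tray [-117.9  112.7]
r5hole [ 399.1 -271.9   36. ] tray [-126.1  129.6]
r5c [ 452.3 -267.7   36. ] tray [-93.1  87.7]
r5c [ 450.2 -289.5   36. ] tray [-112.4   77.3]
r5c [ 385.1 -281.1   36. ] tray [-141.5  136.1]
r5c [ 387.7 -259.5   36. ] tray [-122.1  145.9]
r4g [ 569.2 -293.2   52. ] tray [-49.5 -23.8]
r4m [ 551.9 -281.7   52. ] tray [-49.5  -3. ]
r4b [ 535.9 -270.3   52. ] tray [-48.9  16.6]
r3 [ 580.3 -267.8   52. ] tray [-22.2 -18.9]
r3 [ 562.9 -257.6   52. ] tray [-23.3   1.2]
r3 [ 545.7 -247.4   52. ] tray [-24.4  21.2]
r2 [ 595.  -247.1   52. ] tray [  3.2 -19.7]
r2 [ 578.2 -235.7   52. ] tray [3.3 0.6]
r2 [ 561.5 -224.4   52. ] tray [ 3.4 20.7]
r1 [ 608.6 -226.3   52. ] tray [ 28.  -19.5]
r1 [ 592.3 -214.4   52. ] tray [28.9  0.7]
r1 [ 575.5 -203.2   52. ] tray [28.9 20.9]
knobL [ 532.2 -168.9   61. ] tray [33.4 75.9]
knobR [ 514.1 -206.2   61. ] tray [-7.6 70.3]
armtip [ 500.3 -250.8   32. ] tray [-52.4  57. ]
stop [ 648.9 -130.6]
knob [ 524.7 -187.2]
goal [ 521.4 -322. ]
```

```bash
cat >> h.py <<'E'
t=np.array([576.8,-238.8]); TH=0.98334
def tray2w(x,y): c,s=np.cos(TH),np.sin(TH); return np.array([c*x-s*y,s*x+c*y])+t
def w2tray(p): c,s=np.cos(TH),np.sin(TH); d=np.array(p[:2])-t; return np.array([c*d[0]+s*d[1],-s*d[0]+c*d[1]])
def go(x,y,z,yawdeg,at=None):
    o=get_obs(); p=o['tool_pos'] if at is None else np.array(at[:3]); w=np.degrees(o['tcp_rot'][2]) if at is None else at[3]
    print('t',round(float(o['time']),2),'at',p.round(1),'yaw',w.round(1),'F',o['contact_force'].round(1),'grip',round(float(o['grip_width']),1),'tray',w2tray(p).round(1))
    d=np.array([x,y,z])-p
    for nm,a in (('pre-turn',w),('post-turn',yawdeg)):
        a=np.radians(a); print(nm,'units',(np.array([np.cos(a)*d[0]+np.sin(a)*d[1],np.sin(a)*d[0]-np.cos(a)*d[1],-d[2]])/25).round(2))
    print('twist units',((w-yawdeg+180)%360-180)/5)
E
python3 -c "
from h import *
go(418,-275,120,-7.5)"
```

```text
t 0.1 at [ 134.8 -507.   226.1] yaw 14.9 F [-0.1  0.2 -0.8] grip 92.0 tray [-468.2  219.2]
pre-turn units [13.33 -6.06  4.24]
post-turn units [ 10.02 -10.68   4.24]
twist units 4.477612602045696
```

Emit:
arm_command(
  gripper=[91,91,91,91,91],
  dp=[
    [0.9,-0.5,0.2],
    [0.9,-0.6,0.2],
    [0.9,-0.7,0.2],
    [0.9,-0.8,0.2],
    [0.9,-0.8,0.2],
  ],
  twist=[0.9,0.9,0.9,0.9,0.88],
)

```text
time: 0.72
tool_pos: [239.5, -410.8, 201.3]
tcp_rot: [-3.141, 0.0, -0.134]
contact_force: [0.2, -0.6, -0.3]
grip_width: 90.8
finger_force: 0.0
```

```bash
python3 -c "
from h import *
go(418,-275,120,-7.5)"
```

```text
t 0.72 at [ 239.5 -410.8  201.3] yaw -7.7 F [ 0.2 -0.6 -0.3] grip 90.8 tray [-330.1  185.4]
pre-turn units [ 6.35 -6.34  3.25]
post-turn units [ 6.37 -6.32  3.25]
twist units -0.03466171605246018
```

Emit:
arm_command(
  gripper=[91,91,91,91,91],
  dp=[
    [0.9,-0.9,0.4],
    [0.9,-0.9,0.4],
    [0.9,-0.9,0.4],
    [0.9,-0.9,0.4],
    [0.9,-0.9,0.4],
  ],
  twist=[0,0,0,0,0],
)

```text
time: 1.35
tool_pos: [365.9, -314.1, 151.1]
tcp_rot: [-3.141, 0.0, -0.131]
contact_force: [0.2, -0.6, -0.2]
grip_width: 91.3
finger_force: 0.0
```

Emit:
arm_command(
  gripper=[91,91,91,91,91],
  dp=[
    [0.9,-0.9,0.5],
    [0.9,-0.9,0.5],
    [0,0,0.3],
    [0,0,0],
    [0,0,0],
  ],
  twist=[0,0,0,0,0],
)

```text
time: 1.98
tool_pos: [415.3, -276.9, 119.5]
tcp_rot: [3.141, -0.0, -0.132]
contact_force: [-0.6, -0.1, 0.3]
grip_width: 90.9
finger_force: 0.0
```

```bash
python3 -c "
from h import *
go(418,-275,120,-7.5)
im=capture('wrist'); cv2.imwrite('pics/w0.png',im[:,:,::-1])"
```

```text
t 1.98 at [ 415.3 -276.9  119.5] yaw -7.6 F [-0.6 -0.1  0.3] grip 90.9 tray [-121.3  113.3]
pre-turn units [ 0.1  -0.09 -0.02]
post-turn units [ 0.1  -0.09 -0.02]
twist units -0.015526185561981265
```

View pics/w0.png

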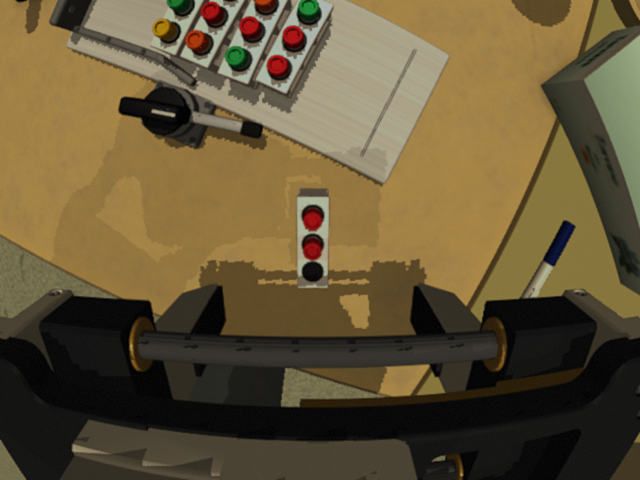

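The wrist view shows rack_5's caps at (312,217) and (312,247) and its hole at (312,271), square to the gripper. The tray's loading corners are at (448,57) and (383,184), and the stop-end corner is at (68,45).

```bash
cat >> h.py <<'E'
def wray(uv,z,pos,rot):
    c=get_calibration('wrist'); K=c['mtx']; M=c['mount']
    v=np.array([(uv[0]-K[0,2])/K[0,0],(uv[1]-K[1,2])/K[1,1]]); r=np.linalg.norm(v)
    d=np.array([*(v/r*np.sin(r)),np.cos(r)]); Rt=R.from_euler('xyz',rot).as_matrix()
    o=Rt@M[:3,3]+pos; d=Rt@M[:3,:3]@d
    return o+d*(z-o[2])/d[2]
E
python3 - <<'E'
from h import *
o=get_obs();p,r=o['tool_pos'],o['tcp_rot']
for n,uv,z in [('cap0',(312.5,217),52),('cap1',(312.5,247),52),('hole',(312.5,271),36),('TL-150,-56',(448,57),10),('-150,56',(383,184),10),('140,56',(68,45),10),('r4',(309,10),62),('r4',(293,39),62),('r4',(278,67),62),('wingL',(121,105),61),('wingR',(193,119),61)]:
    q=wray(uv,z,p,r); print(n,q.round(1),w2tray(q).round(1))
for uv in [(360,232),(341,261),(322,288),(317,214),(300,243),(283,272),(247,168),(227,195),(208,223)]:
    print(w2tray(topray((uv[0]/3+194.7,uv[1]/3+164.7),62)).round(1))
E
```

```text
cap0 [ 441.3 -278.3   52. ] [-108.    90.8]
cap1 [ 421.7 -275.7   52. ] [-116.6  108.6]
hole [ 399.  -272.3   36. ] [-126.5  129.4]
TL-150,-56 [ 540.3 -391.5   10. ] [-147.3  -54.3]
-150,56 [ 449.5 -331.1   10. ] [-147.4   54.8]
140,56 [609.2 -94.2  10. ] [138.3  53.2]
r4 [ 566.9 -293.2   62. ] [-50.8 -21.9]
r4 [ 550.1 -281.8   62. ] [-50.6  -1.6]
r4 [ 534.6 -271.1   62. ] [-50.3  17.3]
wingL [ 533.4 -168.8   61. ] [34.2 74.9]
wingR [ 513.4 -216.2   61. ] [-16.3  65.3]
[-50.4 -22.3]
[-50.4  -1.7]
[-49.8  17.7]
[-23.3 -17.5]
[-24.4   2.5]
[-25.5  22.3]
[ 26.4 -18. ]
[27.3  1.9]
[27.3 22. ]
```

Emit:
arm_command(
  gripper=[91,91,91,91,91],
  dp=[
    [0.18,-0.09,0.9],
    [0,0,0.9],
    [0,0,0.9],
    [0,0,0.9],
    [0,0,0.9],
  ],
  twist=[0,0,0,0,0],
)

```text
time: 2.65
tool_pos: [420.4, -275.4, 6.6]
tcp_rot: [3.141, -0.001, -0.132]
contact_force: [-0.1, 0.5, 0.3]
grip_width: 91.0
finger_force: 0.0
```

Emit:
arm_command(
  gripper=[40,25,15,15,15],
  dp=[
    [0,0,0],
    [0,0,0],
    [0,0,0],
    [0,0,0],
    [0,0,0],
  ],
  twist=[0,0,0,0,0],
)

```text
time: 3.28
tool_pos: [420.7, -274.6, 7.1]
tcp_rot: [3.141, -0.001, -0.131]
contact_force: [-0.1, 0.5, -0.2]
grip_width: 45.4
finger_force: 0.0
```

Emit:
arm_command(
  gripper=[12,12,12,12,12],
  dp=[
    [0,0,0],
    [0,0,0],
    [0,0,0],
    [0,0,0],
    [0,0,0],
  ],
  twist=[0,0,0,0,0],
)

```text
time: 3.9
tool_pos: [420.5, -274.5, 6.7]
tcp_rot: [3.142, 0.0, -0.131]
contact_force: [-0.1, 0.5, 0.5]
grip_width: 21.7
finger_force: 30.0
```

Emit:
arm_command(
  gripper=[12,12,12,12,12],
  dp=[
    [0,0,0],
    [0,0,-0.2],
    [0,0,-0.5],
    [0,0,-0.6],
    [0,0,-0.5],
  ],
  twist=[0,0,0,0,0],
)

```text
time: 4.53
tool_pos: [420.8, -274.8, 53.2]
tcp_rot: [3.141, -0.001, -0.131]
contact_force: [-0.1, -0.2, -1.1]
grip_width: 21.9
finger_force: 30.0
```

```bash
python3 -c "
from h import *
x,y=tray2w(-112,0); go(x,y,52,-33.7); print(x,y)"
```

```text
t 4.53 at [ 420.8 -274.8   53.2] yaw -7.5 F [-0.1 -0.2 -1.1] grip 21.9 tray [-116.4  109.9]
pre-turn units [4.02 1.78 0.05]
post-turn units [ 4.39 -0.18  0.05]
twist units 5.237564458929375
514.7244946201516 -332.0235572794582
```

Emit:
arm_command(
  gripper=[12,12,12,12,12],
  dp=[
    [0.2,0.05,0],
    [0.4,0.1,0],
    [0.5,0.05,0],
    [0.5,0,0],
    [0.5,0,0],
  ],
  twist=[0.6,1,1,1,1],
)

```text
time: 5.15
tool_pos: [469.9, -295.2, 52.6]
tcp_rot: [3.141, -0.001, -0.535]
contact_force: [0.2, 0.7, -0.7]
grip_width: 21.5
finger_force: 30.0
```

```bash
python3 -c "
from h import *
x,y=tray2w(-112,0); go(x,y,18,-33.7)"
```

```text
t 5.15 at [ 469.9 -295.2   52.6] yaw -30.7 F [ 0.2  0.7 -0.7] grip 21.5 tray [-106.2   57.7]
pre-turn units [2.29 0.35 1.38]
post-turn units [2.31 0.23 1.38]
twist units 0.6052395756443616
```

Emit:
arm_command(
  gripper=[12,12,12,12,12],
  dp=[
    [0.5,0.1,0],
    [0.6,0.1,0],
    [0.6,0.03,0],
    [0.4,0,0],
    [0.2,0,0],
  ],
  twist=[0.3,0.3,0,0,0],
)

```text
time: 5.78
tool_pos: [515.1, -331.1, 51.8]
tcp_rot: [3.141, -0.0, -0.585]
contact_force: [-0.4, -0.4, -0.3]
grip_width: 22.2
finger_force: 30.0
```

Emit:
arm_command(
  gripper=[12,12,12,12,12],
  dp=[
    [0,0,0.3],
    [0,0,0.4],
    [0,0,0.4],
    [0,0,0.28],
    [0,0,0],
  ],
  twist=[0,0,0,0,0],
)

```text
time: 6.4
tool_pos: [514.7, -330.7, 16.8]
tcp_rot: [3.142, 0.0, -0.585]
contact_force: [-0.1, 0.8, -1.3]
grip_width: 21.7
finger_force: 30.0
```

```bash
python3 -c "
from h import *
x,y=tray2w(-112,0); go(x,y,17,-33.7)"
```

```text
t 6.4 at [ 514.7 -330.7   16.8] yaw -33.5 F [-0.1  0.8 -1.3] grip 21.7 tray [-110.9    0.7]
pre-turn units [ 0.03  0.04 -0.01]
post-turn units [ 0.03  0.04 -0.01]
twist units 0.037570577869627184
```

Emit:
arm_command(
  gripper=[26,34,42,42,42],
  dp=[
    [0,0,0],
    [0,0,0],
    [0,0,0],
    [0,0,0],
    [0,0,0],
  ],
  twist=[0,0,0,0,0],
)

```text
time: 7.02
tool_pos: [514.9, -330.8, 17.3]
tcp_rot: [3.142, -0.0, -0.585]
contact_force: [-0.4, -0.2, -0.4]
grip_width: 41.9
finger_force: 0.0
```

Emit:
arm_command(
  gripper=[42,42,42,42,42],
  dp=[
    [0,0,-0.4],
    [0,0,-0.8],
    [0,0,-0.9],
    [0,0,-0.9],
    [0,0,-0.9],
  ],
  twist=[0,0,0,0,0],
)

```text
time: 7.65
tool_pos: [515.0, -330.9, 116.3]
tcp_rot: [3.141, -0.001, -0.585]
contact_force: [0.1, 0.3, 0.4]
grip_width: 42.2
finger_force: 0.0
```

```bash
python3 -c "
from h import *
x,y=tray2w(-145,0); go(x,y,17,56.3)
im=capture('top'); cv2.imwrite('pics/t1.png',cv2.resize(im[165:325,195:385,::-1],None,fx=3,fy=3,interpolation=cv2.INTER_CUBIC))"
```

```text
t 7.65 at [ 515.  -330.9  116.3] yaw -33.5 F [0.1 0.3 0.4] grip 42.2 tray [-110.9    0.4]
pre-turn units [0.01 1.36 3.97]
post-turn units [-1.36  0.02  3.97]
twist units -17.962113554079327
```

View pics/t1.png

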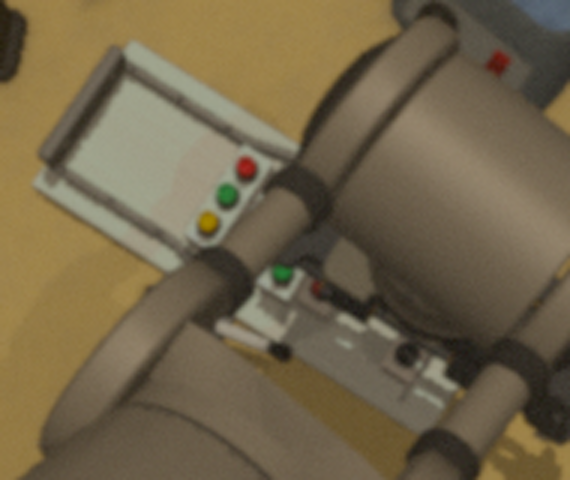

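rack_5's dark hole shows at (407,355), in line behind the row; the arm hides the rest. I'll check again after turning the tool for the push.

Emit:
arm_command(
  gripper=[20,20,20,20,20],
  dp=[
    [0,0,0],
    [0,0,0],
    [0,0,0],
    [0,0,0],
    [0,0,0],
  ],
  twist=[-1,-1,-1,-1,-1],
)

```text
time: 8.32
tool_pos: [514.9, -330.8, 114.8]
tcp_rot: [3.141, -0.0, -0.146]
contact_force: [0.5, 0.1, -0.3]
grip_width: 20.3
finger_force: 0.0
```

Emit:
arm_command(
  gripper=[20,20,20,20,20],
  dp=[
    [0,0,0],
    [0,0,0],
    [0,0,0],
    [0,0,0],
    [0,0,0],
  ],
  twist=[-1,-1,-1,-1,-1],
)

```text
time: 8.95
tool_pos: [514.8, -330.8, 114.8]
tcp_rot: [3.141, -0.0, 0.291]
contact_force: [0.2, -0.7, 0.1]
grip_width: 19.9
finger_force: 0.0
```

Emit:
arm_command(
  gripper=[20,20,20,20,20],
  dp=[
    [0,0,0],
    [0,0,0],
    [0,0,0],
    [0,0,0],
    [0,0,0],
  ],
  twist=[-1,-1,-1,-1,-1],
)

```text
time: 9.57
tool_pos: [514.8, -330.8, 114.8]
tcp_rot: [3.141, 0.0, 0.727]
contact_force: [0.4, -0.1, 0.2]
grip_width: 20.1
finger_force: 0.0
```

Emit:
arm_command(
  gripper=[20,20,20,20,20],
  dp=[
    [0,0,0],
    [0,0,0],
    [0,0,0],
    [-0.7,0,0],
    [-0.8,0,0],
  ],
  twist=[-1,-1,-0.96,0,0],
)

```text
time: 10.2
tool_pos: [493.3, -363.1, 114.8]
tcp_rot: [3.141, 0.0, 0.981]
contact_force: [0.1, 0.2, 0.7]
grip_width: 19.8
finger_force: 0.0
```

```bash
python3 -c "
from h import *
x,y=tray2w(-149,0); go(x,y,17,56.3)
im=capture('wrist'); cv2.imwrite('pics/w1.png',im[:,:,::-1])"
```

```text
t 10.2 at [ 493.3 -363.1  114.8] yaw 56.2 F [0.1 0.2 0.7] grip 19.8 tray [-149.8    0.6]
pre-turn units [0.03 0.02 3.91]
post-turn units [0.03 0.02 3.91]
twist units -0.017089912805931817
```

View pics/w1.png

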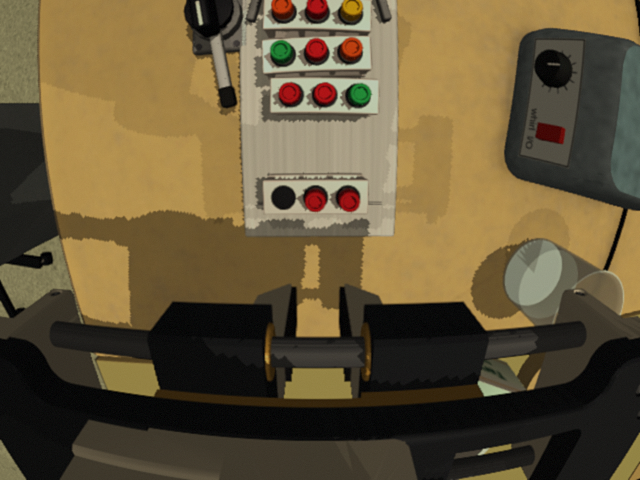

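The wrist view shows rack_5 square and centred on the deck (264–368, row 197), with rack_4 ahead of it around (325,95). The beaker is near (545,275), so I'll check its clearance to the gripper body.

```bash
python3 -c "
from h import *
o=get_obs();p,r=o['tool_pos'],o['tcp_rot']
for uv,z in [((424,214),0),((430,205),88)]: print('beaker',w2tray(topray(uv,z)).round())
for n,uv,z in [('r5l',(264,181),46),('r5r',(368,181),46),('r5cap',(315.5,197),62),('r5cap',(348,197),62),('r4',(290,93),62),('r4',(359,93),62),('r1?',(283,8),62),('beakerRim',(535,272),88),('el',(245,235),10),('er',(394,235),10),('wing',(210,12),61),('armtip',(229,97),32)]:
    print(n,w2tray(wray(uv,z,p,r)).round(1))
"
```

```text
beaker [-189. -190.]
beaker [-185. -183.]
r5l [-104.7   33.2]
r5r [-104.9  -31.3]
r5cap [-112.1    1.2]
r5cap [-112.1  -17.6]
r4 [-52.3  15.1]
r4 [-52.2 -23.4]
r1? [-1.2 19.1]
beakerRim [-151.  -132.8]
el [-150.1   54.4]
er [-150.5  -57.2]
wing [ 0.3 61.9]
armtip [-50.2  57.1]
```

Emit:
arm_command(
  gripper=[20,20,20,20,20],
  dp=[
    [0.0,0,0.7],
    [0,0,0.8],
    [0,0,0.8],
    [0,0,0.8],
    [0,0,0.75],
  ],
  twist=[0,0,0,0,0],
)

```text
time: 10.88
tool_pos: [493.7, -361.3, 16.6]
tcp_rot: [-3.14, -0.0, 0.982]
contact_force: [-0.0, -0.1, -0.4]
grip_width: 19.8
finger_force: 0.0
```

Emit:
arm_command(
  gripper=[20,20,20,20,20],
  dp=[
    [0.15,0,0],
    [0.15,0,0],
    [0.15,0,0],
    [0.2,0,0],
    [0.2,0,0],
  ],
  twist=[0,0,0,0,0],
)

```text
time: 11.5
tool_pos: [506.2, -344.3, 19.0]
tcp_rot: [3.141, 0.0, 0.982]
contact_force: [0.2, -1.0, -0.3]
grip_width: 19.9
finger_force: 0.4
```

```bash
python3 -c "
from h import *
x,y=tray2w(10.5,0); go(x,y,18,56.3)"
```

```text
t 11.5 at [ 506.2 -344.3   19. ] yaw 56.3 F [ 0.2 -1.  -0.3] grip 19.9 tray [-126.9    0.3]
pre-turn units [5.5  0.01 0.04]
post-turn units [5.5  0.01 0.04]
twist units -0.0018124091345669059
```

Emit:
arm_command(
  gripper=[20,20,20,20,20],
  dp=[
    [0.2,0,0.04],
    [0.2,0,0],
    [0.2,0,0],
    [0.2,0,0],
    [0.2,0,0],
  ],
  twist=[0,0,0,0,0],
)

```text
time: 12.12
tool_pos: [519.9, -323.2, 17.4]
tcp_rot: [-3.142, 0.0, 0.982]
contact_force: [-0.3, -1.4, 0.1]
grip_width: 20.0
finger_force: 0.3
```

Emit:
arm_command(
  gripper=[20,20,20,20,20],
  dp=[
    [0.2,0,0],
    [0.2,0,0],
    [0.2,0,0],
    [0.2,0,0],
    [0.2,0,0],
  ],
  twist=[0,0,0,0,0],
)

```text
time: 12.75
tool_pos: [533.6, -302.7, 17.5]
tcp_rot: [3.142, 0.0, 0.982]
contact_force: [-1.5, -3.0, -0.7]
grip_width: 19.9
finger_force: 1.6
```

Emit:
arm_command(
  gripper=[20,20,20,20,20],
  dp=[
    [0.2,0,0],
    [0.2,0,0],
    [0.2,0,0],
    [0.2,0,0],
    [0.2,0,0],
  ],
  twist=[0,0,0,0,0],
)

```text
time: 13.38
tool_pos: [547.6, -281.6, 17.5]
tcp_rot: [-3.142, 0.0, 0.982]
contact_force: [-0.8, -2.3, -0.5]
grip_width: 19.9
finger_force: 1.5
```

```bash
python3 -c "
from h import *
x,y=tray2w(10.5,0); go(x,y,18,56.3)
im=capture('wrist'); cv2.imwrite('pics/w2.png',im[:,:,::-1])"
```

```text
t 13.38 at [ 547.6 -281.6   17.5] yaw 56.3 F [-0.8 -2.3 -0.5] grip 19.9 tray [-51.8   0.5]
pre-turn units [ 2.49  0.02 -0.02]
post-turn units [ 2.49  0.02 -0.02]
twist units -0.003056813456271357
```

View pics/w2.png

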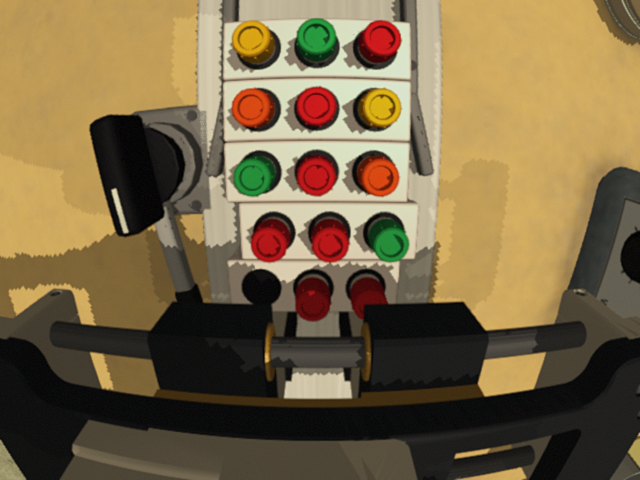

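All five racks are closed up and square. rack_4 sits about 4 mm to the right (241–417) and the flare will guide it in.

Emit:
arm_command(
  gripper=[20,20,20,20,20],
  dp=[
    [0.2,0,0],
    [0.2,0,0],
    [0.2,0,0],
    [0.2,0,0],
    [0.2,0,0],
  ],
  twist=[0,0,0,0,0],
)

```text
time: 14.05
tool_pos: [561.5, -260.8, 17.5]
tcp_rot: [-3.142, 0.0, 0.982]
contact_force: [-1.4, -1.6, -1.4]
grip_width: 19.9
finger_force: 1.5
```

Emit:
arm_command(
  gripper=[20,20,20,20,20],
  dp=[
    [0.2,0,0],
    [0.2,0,0],
    [0.2,0,0],
    [0.15,0,0],
    [0.15,0,0],
  ],
  twist=[0,0,0,0,0],
)

```text
time: 14.68
tool_pos: [573.5, -242.2, 17.5]
tcp_rot: [-3.141, 0.001, 0.982]
contact_force: [-4.6, -3.0, 2.1]
grip_width: 20.2
finger_force: 2.2
```

```bash
python3 -c "
from h import *
x,y=tray2w(10.5,0); go(x,y,18,56.3)"
```

```text
t 14.68 at [ 573.5 -242.2   17.5] yaw 56.3 F [-4.6 -3.   2.1] grip 20.2 tray [-4.7  0.9]
pre-turn units [ 0.61  0.04 -0.02]
post-turn units [ 0.61  0.04 -0.02]
twist units -0.0018507849067930238
```

Emit:
arm_command(
  gripper=[20,20,20,20,20],
  dp=[
    [0.1,0,0],
    [0.1,0,0],
    [0.1,0,0],
    [0.1,0,0],
    [0.1,0,0],
  ],
  twist=[0,0,0,0,0],
)

```text
time: 15.3
tool_pos: [580.8, -231.9, 17.5]
tcp_rot: [-3.142, 0.0, 0.982]
contact_force: [-4.3, -2.3, 0.9]
grip_width: 20.1
finger_force: 2.1
```

```bash
python3 -c "
from h import *
x,y=tray2w(10.5,0); go(x,y,18,56.3)
im=capture('wrist'); cv2.imwrite('pics/w3.png',im[:,:,::-1])"
```

```text
t 15.3 at [ 580.8 -231.9   17.5] yaw 56.3 F [-4.3 -2.3  0.9] grip 20.1 tray [8.  0.5]
pre-turn units [ 0.1   0.02 -0.02]
post-turn units [ 0.1   0.02 -0.02]
twist units -0.0031003450815887844
```

View pics/w3.png

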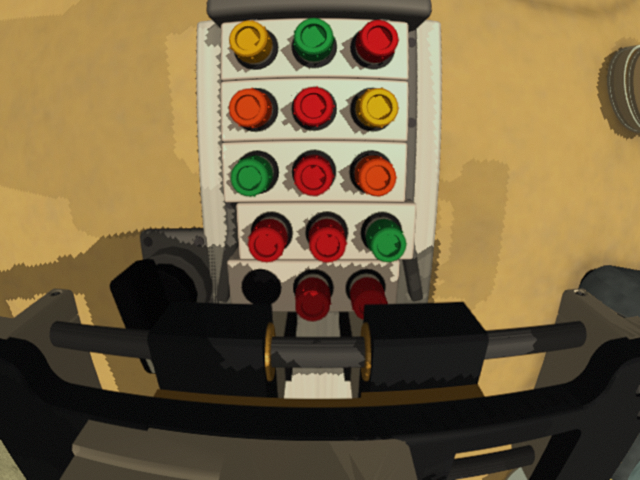

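The row is almost at the stop (front rack edge at row 22, stop at rows 0–24) and is square. I'll press on gently until the force rises.

Emit:
arm_command(
  gripper=[20,20,20,20,20],
  dp=[
    [0.04,0,0],
    [0.04,0,0],
    [0.04,0,0],
    [0.04,0,0],
    [0,0,0],
  ],
  twist=[0,0,0,0,0],
)

```text
time: 15.98
tool_pos: [582.8, -229.0, 17.5]
tcp_rot: [-3.142, 0.001, 0.982]
contact_force: [-4.6, -4.5, 1.4]
grip_width: 19.9
finger_force: 3.0
```

Emit:
arm_command(
  gripper=[20,20,20,20,20],
  dp=[
    [0.04,0,0],
    [0.04,0,0],
    [0.04,0,0],
    [0.0,0,0],
    [0,0,0],
  ],
  twist=[0,0,0,0,0],
)

```text
time: 16.6
tool_pos: [582.9, -229.0, 17.5]
tcp_rot: [-3.141, 0.004, 0.982]
contact_force: [-11.6, -12.7, 2.2]
grip_width: 19.6
finger_force: 8.7
```

Force climbed to 17 N with no more travel, and the tool is at tray x ≈ 11.5, so the row is home. Backing off and lifting.

Emit:
arm_command(
  gripper=[20,20,20,20,20],
  dp=[
    [-0.1,0,0],
    [-0.3,0,0],
    [-0.5,0,0],
    [-0.2,0,0],
    [0,0,-0.6],
  ],
  twist=[0,0,0,0,0],
)

```text
time: 17.23
tool_pos: [568.5, -249.0, 31.9]
tcp_rot: [-3.139, -0.0, 0.982]
contact_force: [0.6, 0.2, 0.8]
grip_width: 20.0
finger_force: 0.0
```

Emit:
arm_command(
  gripper=[20,20,34,34,34],
  dp=[
    [0,0,-0.9],
    [0,0,-0.9],
    [0,0,-0.9],
    [0,0,-0.7],
    [0,0,0],
  ],
  twist=[0,0,0,-1,-0.96],
)

```text
time: 17.85
tool_pos: [570.7, -249.3, 120.7]
tcp_rot: [3.137, 0.0, 1.157]
contact_force: [0.0, 0.8, -0.6]
grip_width: 33.7
finger_force: 0.0
```

```bash
python3 -c "
from h import *
x,y=tray2w(14,72); go(x,y,100,66.1)
o=get_obs();im=capture('wrist'); cv2.imwrite('pics/w4.png',im[:,:,::-1])"
```

```text
t 17.85 at [ 570.7 -249.3  120.7] yaw 66.3 F [ 0.   0.8 -0.6] grip 33.7 tray [-12.1  -0.8]
pre-turn units [ 1.53 -2.69  0.83]
post-turn units [ 1.52 -2.69  0.83]
twist units 0.03313178559689049
```

View pics/w4.png

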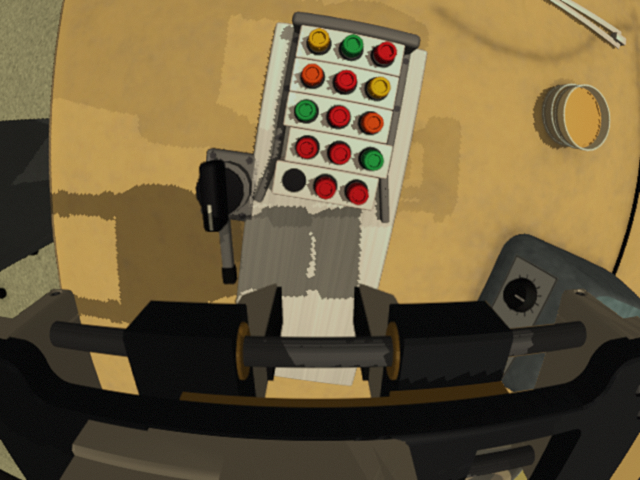

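All five are packed against the stop and square. The knob wing's top runs from about (213,163) to (209,230) and the arm tip is at (229,278). I'll measure both.

```bash
python3 -c "
from h import *
o=get_obs();p,r=o['tool_pos'],o['tcp_rot']
for n,uv,z in [('wA',(213,164),61),('wB',(208,229),61),('wM',(211,196),61),('tip',(229,280),32),('r5',(325,186),62),('r5',(356,192),62),('r4',(307,147),62),('r4',(371,159),62),('r1',(319,41),62),('r1',(384,54),62),('stopL',(297,24),44),('stopR',(415,45),44)]:
    q=wray(uv,z,p,r); print(n,q.round(1),w2tray(q).round(1))
"
```

```text
wA [ 537.3 -168.9   61. ] [36.3 71.6]
wB [ 515.8 -203.6   61. ] [-4.5 70.3]
wM [ 527.4 -185.9   61. ] [16.7 70.5]
tip [ 500.3 -247.9   32. ] [-50.   58.6]
r5 [ 593.  -208.6   62. ] [34.1  3.2]
r5 [ 608.5 -219.1   62. ] [ 33.9 -15.5]
r4 [ 592.6 -183.3   62. ] [54.9 17.6]
r4 [ 624.1 -204.4   62. ] [ 54.9 -20.3]
r1 [ 624.  -128.6   62. ] [117.9  21.8]
r1 [ 655.6 -149.7   62. ] [117.8 -16.3]
stopL [ 618.  -108.5   44. ] [131.2  37.9]
stopR [ 681.6 -148.6   44. ] [133.2 -37.3]
```

Emit:
arm_command(
  gripper=[26,26,26,26,26],
  dp=[
    [0.4,-0.7,0],
    [0.5,-0.8,0],
    [0.4,-0.7,0],
    [0.27,-0.47,0.3],
    [0,0,0.3],
  ],
  twist=[0,0,0,0,0],
)

```text
time: 18.52
tool_pos: [524.3, -185.4, 103.0]
tcp_rot: [3.141, -0.0, 1.153]
contact_force: [0.4, -0.7, -0.4]
grip_width: 25.8
finger_force: 0.0
```

```bash
python3 -c "
from h import *
go(525.5,-186.5,33,66.1)
im=capture('wrist'); cv2.imwrite('pics/w5.png',im[180:480,120:520,::-1])"
```

```text
t 18.52 at [ 524.3 -185.4  103. ] yaw 66.1 F [ 0.4 -0.7 -0.4] grip 25.8 tray [15.3 73.3]
pre-turn units [-0.02  0.06  2.8 ]
post-turn units [-0.02  0.06  2.8 ]
twist units -0.002754151382305281
```

View pics/w5.png

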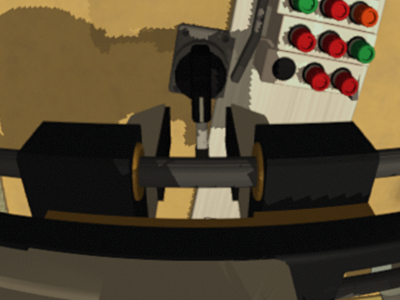

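The wing (crop x 191–213) lies between the fingers (167–229), about 1.5 mm right of centre. I'll correct that and go down.

Emit:
arm_command(
  gripper=[26,26,26,26,26],
  dp=[
    [0,0.06,0.5],
    [0,0,0.6],
    [0,0,0.6],
    [0,0,0.6],
    [0,0,0.45],
  ],
  twist=[0,0,0,0,0],
)

```text
time: 19.2
tool_pos: [525.6, -186.8, 35.9]
tcp_rot: [-3.141, 0.0, 1.154]
contact_force: [-25.0, 12.0, 94.5]
grip_width: 26.0
finger_force: 47.3
```

Emit:
arm_command(
  gripper=[10,6,6,6,6],
  dp=[
    [0,0,0],
    [0,0,0],
    [0,0,0],
    [0,0,0],
    [0,0,0],
  ],
  twist=[0,0,0,0,0],
)

```text
time: 19.82
tool_pos: [525.9, -186.7, 36.9]
tcp_rot: [3.14, 0.0, 1.154]
contact_force: [-9.5, 4.7, 30.3]
grip_width: 12.1
finger_force: 41.2
```

```bash
python3 -c "
from h import *
go(525.5,-186.5,33,66.1)"
```

```text
t 19.82 at [ 525.9 -186.7   36.9] yaw 66.1 F [-9.5  4.7 30.3] grip 12.1 tray [15.2 71.2]
pre-turn units [ 0.   -0.02  0.16]
post-turn units [ 0.   -0.02  0.16]
twist units 0.0006588011314192955
```

The fingertips bottomed on the knob's base. I'll loosen, rise 5 mm and grip again.

Emit:
arm_command(
  gripper=[18,18,6,6,6],
  dp=[
    [0,0,-0.1],
    [0,0,-0.12],
    [0,0,0],
    [0,0,0],
    [0,0,0],
  ],
  twist=[0,0,0,0,0],
)

```text
time: 20.45
tool_pos: [525.7, -186.8, 38.9]
tcp_rot: [-3.142, 0.0, 1.153]
contact_force: [-0.2, -1.4, -1.1]
grip_width: 11.7
finger_force: 30.0
```

```bash
python3 -c "
from h import *
go(525.5,-186.5,38,66.1)"
```

```text
t 20.45 at [ 525.7 -186.8   38.9] yaw 66.1 F [-0.2 -1.4 -1.1] grip 11.7 tray [15.  71.3]
pre-turn units [ 0.01 -0.01  0.04]
post-turn units [ 0.01 -0.01  0.04]
twist units -0.003781475221501296
```

Emit:
arm_command(
  gripper=[6,6,6,6,6],
  dp=[
    [0,0,0],
    [0,0,0],
    [0,0,0],
    [0,0,0],
    [0,0,0],
  ],
  twist=[-0.6,-0.8,-0.8,-0.8,-0.8],
)

```text
time: 21.08
tool_pos: [526.1, -186.9, 38.9]
tcp_rot: [3.141, 0.0, 1.487]
contact_force: [2.3, -0.4, -2.8]
grip_width: 11.7
finger_force: 30.0
```

Emit:
arm_command(
  gripper=[6,6,6,6,6],
  dp=[
    [0,0,0],
    [0,0,0],
    [0,0,0],
    [0,0,0],
    [0,0,0],
  ],
  twist=[-0.8,-0.8,-0.8,-0.8,-0.8],
)

```text
time: 21.7
tool_pos: [526.6, -186.8, 38.9]
tcp_rot: [3.14, 0.001, 1.836]
contact_force: [3.8, -0.3, -2.9]
grip_width: 11.8
finger_force: 30.0
```

Emit:
arm_command(
  gripper=[6,6,6,6,6],
  dp=[
    [0,0,0],
    [0,0,0],
    [0,0,0],
    [0,0,0],
    [0,0,0],
  ],
  twist=[-0.8,-0.8,-0.8,-0.8,-0.8],
)

```text
time: 22.32
tool_pos: [526.9, -186.7, 38.9]
tcp_rot: [3.14, 0.002, 2.185]
contact_force: [6.3, 0.9, -4.3]
grip_width: 12.0
finger_force: 30.0
```

Emit:
arm_command(
  gripper=[6,6,6,6,6],
  dp=[
    [0,0,0],
    [0,0,0],
    [0,0,0],
    [0,0,0],
    [0,0,0],
  ],
  twist=[-0.8,-0.8,-0.8,-0.8,-0.8],
)

```text
time: 22.95
tool_pos: [527.2, -186.3, 38.9]
tcp_rot: [3.14, 0.002, 2.534]
contact_force: [6.9, 2.8, -4.2]
grip_width: 11.8
finger_force: 30.0
```

```bash
python3 -c "
from h import *
go(525.5,-186.5,38,146.3); print(get_obs()['moment'])"
```

```text
t 22.95 at [ 527.2 -186.3   38.9] yaw 145.2 F [ 6.9  2.8 -4.2] grip 11.8 tray [16.2 70.3]
pre-turn units [ 0.05 -0.04  0.04]
post-turn units [ 0.05 -0.04  0.04]
twist units -0.22028018641218522
[ 0.47978101 -1.30703786 -0.010758  ]
```

Emit:
arm_command(
  gripper=[6,16,26,26,26],
  dp=[
    [0,0,0],
    [0,0,0],
    [0,0,0],
    [0,0,0],
    [0,0,-0.4],
  ],
  twist=[-0.2,0,0,0,0],
)

```text
time: 23.58
tool_pos: [525.0, -186.6, 48.9]
tcp_rot: [-3.141, -0.002, 2.549]
contact_force: [0.5, 0.5, -0.1]
grip_width: 25.9
finger_force: 0.0
```

Emit:
arm_command(
  gripper=[26,26,26,26,26],
  dp=[
    [0,0,-0.9],
    [0,0,-0.9],
    [0,0,-0.9],
    [-0.6,0,-0.9],
    [-0.9,0,-0.9],
  ],
  twist=[0,0,0,0,0],
)

```text
time: 24.2
tool_pos: [556.9, -207.7, 163.6]
tcp_rot: [-3.142, 0.001, 2.55]
contact_force: [-0.1, -0.2, -0.7]
grip_width: 25.9
finger_force: 0.0
```

Emit:
arm_command(
  gripper=[26,26,26,26,26],
  dp=[
    [0,-0.9,0],
    [0,-0.9,0],
    [0,-0.9,0],
    [0,-0.9,0],
    [0,-0.9,0],
  ],
  twist=[0,0,0,0,0],
)

```text
time: 24.82
tool_pos: [493.5, -301.7, 162.5]
tcp_rot: [-3.141, 0.001, 2.549]
contact_force: [0.5, -1.5, -0.4]
grip_width: 25.8
finger_force: 0.0
```

```bash
python3 -c "
from h import *
go(525.5,-186.5,38,146.3)
a=capture('wrist')[:,:,::-1]; b=cv2.resize(capture('top')[165:325,195:385,::-1],(380,320))
a=cv2.resize(a,(400,300)); c=np.zeros((320,780,3),np.uint8); c[:300,:400]=a; c[:,400:]=b; cv2.imwrite('pics/f.png',c)"
```

```text
t 24.82 at [ 493.5 -301.7  162.5] yaw 146.1 F [ 0.5 -1.5 -0.4] grip 25.8 tray [-98.5  34.5]
pre-turn units [1.51 4.54 4.98]
post-turn units [1.49 4.54 4.98]
twist units -0.04488922632567096
```

View pics/f.png

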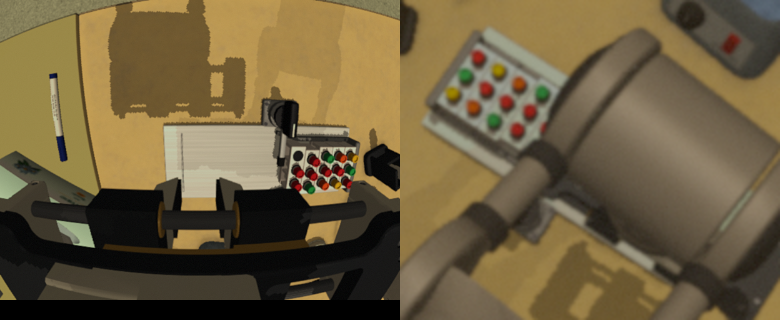

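The arm lies straight across the lane at (282,165) behind the packed row, and the gripper is clear of everything.

```bash
python3 -c "
from plant import *
print(close_job())"
```

```text
the job is handed in; nothing more can be done
None
```

I stood the fifth rack behind the row, pushed all five home against the stop, turned the knob until its arm lay across the lane, let go and handed the job in at about 25 s; no verdict came back, and on the way down to the knob the fingertips pressed its base with nearly 100 N for a moment, under the 120 N wrist limit but over the 40 N limit if that contact counts as the gripper's body.

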